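Bolt down the slide incubator's lid and hold in its recessed cut-out reset

TASK

The slide incubator's over-temperature cut-out has tripped: with the lid down, shoot the lid bolt fully home into its keeper, then take the blunt probe out of the instrument rack, put its steel tip down the reset hole in the control deck and push the recessed button in as far as it goes. Finish like that, with the probe in the gripper and the button held fully in, the bolt still home and the lid shut. Leave the brush, the spatula and the other things on the bench where they are.

Things in the scene. Friction and masses are not known exactly. Their poses are not given: they have to be found in the camera images.
- incubator: Low cream cabinet fixed to the bench, 280 deep (x), 420 wide (y), 110 high (mm). Origin: centre of its underside; +x to its back, +y to its left, z up. Left: chamber under a windowed lid hinged at the back, handle bar 25 high at its front edge. Right (y below -57): grey control deck, level with the lid's top, carrying the bolt, the reset hole and parts up to 7 high.
- lid (a joint): Lid hinge, rad: 0 is shut (as it starts), grows as the lid is lifted. The shot bolt holds the lid down.
- lid_bolt (a joint): Straight slide bolt lying on the deck along the incubator's y axis, m: 0 drawn back, 0.030 fully home (hard stop), its end in the keeper on the lid. Grows as the knob moves to the incubator's +y (to the lid). Starts at 0 to 0.006. Moves at about 2 N, stays where left. The 9 mm rod runs in two straps 17 mm high over the deck; the knob keeps at least 12 mm from them.
- bolt_knob (a point): Centre of the top of the bolt's upright knob, 40 mm above the deck. The knob's head is 13 mm in diameter over its upper 14 mm, on a 9 mm neck; moves with the bolt, axes as the incubator's.
- reset_hole (a point): Centre of the mouth of the reset hole, level with the deck's top (110 mm above the bench). Round, 14 mm in diameter, straight down, ringed by a thin steel rim; the button lies inside, its flat 12 mm top 18 mm below the mouth. Axes as the incubator's.
- reset_button (a joint): Recessed spring button at the bottom of the reset hole, m: 0 out, 0.006 fully in (hard stop, its top then 24 mm below the mouth). It moves straight down, from about 2.5 N at the start to 6 N fully in, and springs back when let go.
- probe: Blunt probe: a straight round tool 150 mm long, 35 g or so, standing upright, tip down, in one of the rack's three holes. Plain straight aluminium handle 12 mm in diameter from 48 to 150 mm above the tip, with no head; below it a steel shaft 6 mm in diameter with a flat end. Origin: at the tip's end; z along the tool towards the handle's end.
- probe_tip (a point): The end of the probe's steel shaft (same point as the probe's origin).
- rack: Wooden rack fixed to the bench, 200 mm long (x), 56 wide (y), 75 high: a 15 mm top board with three 13.5 mm through holes along its x axis at x = -62, 0, 62 mm, over an open space and an 8 mm base board on which the tools' lower ends stand (so they start 8 mm above the bench). Origin: centre of its underside. Draw a tool straight up, by 70 mm to be clear.
- brush: Flat brush standing bristles up in another hole of the rack, 150 mm tall, 24 mm wide at the top, wooden handle. Origin at its lower end. Not to be moved.
- spatula: Spatula standing blade up in the third hole of the rack, 167 mm tall: black 12 mm handle, thin steel neck and a flat steel blade 18 mm wide at the top. Origin at its lower end. Not to be moved.
- dish: Petri dish, 94 mm in diameter, 15 mm high, loose on the bench. Origin: centre of its underside. Not to be moved.
- slide_box: Closed grey slide box, 87 x 177 x 34 mm, loose on the bench. Origin: centre of its underside. Not to be moved.
- stain_jar: Small amber jar, 48 mm in diameter, 75 mm high, loose on the bench. Origin: centre of its underside. Not to be moved.
- alcohol: White bottle, 66 mm in diameter, 160 mm high, loose on the bench. Origin: centre of its underside. Not to be moved.
- slide_tray: Open wooden slide tray, 200 x 240 x 18 mm, loose on the bench. Origin: centre of its underside. Not to be moved.

How it is judged:
By the outcome, as a careful person would: the job done as asked, in the order asked, and still so for the second after the job is handed in, while the arm keeps its last pose, push and grip.
It also fails if it takes over 54 s, if anything falls off the work surface, if the arm or the gripper's body presses on something with over 40 N, if the wrist force passes 120 N, or if a joint passes its speed limit or range.

ROBOT

A 6-joint arm with a two-finger parallel gripper is mounted at the origin on the work surface. World frame = base frame: x ahead of the robot, y to its left, z up, the work surface at z = 0. Lengths are in m, angles in degrees, forces in N, time in s.
With the tool pointing down it reaches from about 0.4 to 0.825 m from the base axis. Payload 7 kg.
Tool frame: the origin (TCP) lies midway between the tips of the shut fingers; the grasp point (between the pads) lies 19 mm behind it (r.hold_point_z is the distance from the TCP to the grasp point, in m); x points along the fingers, y is the direction in which the jaws open and shut, and the axes are right-handed (so a half turn about x gives the same grasp; the last joint's range is limited). The gripper opens to 88 mm and grips with 3 to 60 N. Pads are 19 mm wide; open, the fingers measure 130 mm over their backs; the gripper's body (78 mm by 193 mm) begins 47 mm behind the grasp point.
Start: joints at [84.975, 20.546, 0.682, 0, -70.136, -16.507], TCP at [0.248, 0.628, 0.227] pointing down, gripper open.
Joint ranges: [-176.03, 176.03], [-82.01, 121.73], [-58.28, 71.71], [-173.87, 95.51], [-174.79, -0.11], [-173.66, 173.66]. Speed limits (degrees/s): [136.94, 136.94, 172.46, 180, 180, 180].

INTERFACE

Orientations are given as [roll, pitch, yaw] about the fixed x, y, z axes, in that order (R = Rz(yaw) Ry(pitch) Rx(roll)).
In Python, from plant import r, viewer, order gives the robot as it stands. The module is installed in compiled form; this text tells all that it offers.
- The arm moves only by the shell command python3 -m creep 'ROWS' [FORCE]. ROWS is JSON, a list of rows, each an object of numbers: "ax", "ay", "az": the turn, a rotation vector about the tool's x, y, z in degrees; "tx", "ty", "tz": the shift along the tool's x, y, z in m; "fingers": the finger opening in m, from 0 to 0.0876. A call has 1 to 5 rows; each row is the pose to reach, as a shift and turn from the pose commanded when the call began, along the tool's axes at that moment; what a row does not reach only later rows make up. A row lasts 1/10 s, in which the tool goes at most 50 mm and 8.59 degrees, less where a joint would pass 70% of its speed; a pose out of reach is approached as far as the arm can. A call with a gripper value outside its range is refused whole. The fingers move at their own pace and stop on an object; FORCE is the grip in N (left out, the last holds). Time passes only in rows, so rows that repeat a pose let the fingers close. It gives the time, the measured TCP pose, the force and the opening at its end, in the units of the state.
- r.get_state(): the state, without advancing time (a new reading comes with each control period).
- viewer.capture(name): name is "scene" or "top" or "wrist"; returns a dict with "pixels" (384x512x3 uint8, blue, green, red), "depth" (384x512 float32, m along the optical axis (not along the pixel's ray), 0 where there is no reading), "fx", "fy", "cx", "cy" (pixels), "rvec" (rotation vector, rad) and "tvec" (3), from world to camera coordinates, as OpenCV has them; the wrist camera has in their place "T_tool_cam" (4x4, takes a point from camera to tool coordinates, whose origin is the TCP and whose axes are the tool frame's). Camera axes: x right, y down, z forward; pixel columns grow to the right and rows downward; lengths in m; the calibration is good to about 2 mm. A picture is of the moment at which its call begins: read the wrist's pose just before it.
- order.close_job(): hands the job in, once; it reports no verdict.
The state is a dict: "time_s": time; "joints": joint angles; "qd": joint speeds; "joint_torque": joint torques, N m; "tcp_pos": TCP position; "eef_rot": TCP orientation; "contact_force": force on the tool from outside, world axes, zero at the start; "moment": the same for the moment, N m; "gripper_width": finger opening in m.
Only numpy, scipy, OpenCV 4.12 (cv2) and the standard library are available. Lean on these libraries where they do the work, as an engineer would, in place of code of your own. Each camera call takes 0.05 s, during which the arm holds its last target.

## Working session

There is one attempt and no reset: what is moved stays moved. The work goes in short steps, Python scripts to look and compute and a shell command to move; the robot and the scene stay as the last step left them, time stands still between calls to the robot, and variables do not carry over. Pictures are saved under pics/ and viewed, and the job is handed in when it is done.

```bash
mkdir -p pics; cat > h.py <<'E'
import numpy as np, cv2
from plant import r, viewer, order
from scipy.spatial.transform import Rotation as R
def cap(name, save=None):
    s=r.get_state(); c=viewer.capture(name)
    if name=='wrist':
        T=np.eye(4); T[:3,:3]=R.from_euler('xyz',s['eef_rot'],degrees=True).as_matrix(); T[:3,3]=s['tcp_pos']
        c['W']=T@np.array(c['T_tool_cam'])
    else:
        M=np.eye(4); M[:3,:3]=cv2.Rodrigues(np.array(c['rvec'],float))[0]; M[:3,3]=np.array(c['tvec']).ravel(); c['W']=np.linalg.inv(M)
    if save: cv2.imwrite('pics/'+save,c['pixels'])
    return c
def cloud(c):
    d=c['depth']; v,u=np.mgrid[:d.shape[0],:d.shape[1]]
    P=np.stack([(u-c['cx'])/c['fx']*d,(v-c['cy'])/c['fy']*d,d],-1)
    P=P@c['W'][:3,:3].T+c['W'][:3,3]; P[d<=0]=np.nan
    return P
def onplane(c,u,v,z):
    ray=c['W'][:3,:3]@np.array([(u-c['cx'])/c['fx'],(v-c['cy'])/c['fy'],1]); o=c['W'][:3,3]
    return o+ray*(z-o[2])/ray[2]
def proj(c,p):
    q=np.linalg.inv(c['W'])@np.append(p,1); return c['fx']*q[0]/q[2]+c['cx'],c['fy']*q[1]/q[2]+c['cy']
E
python3 - <<'E'
from h import *
import pickle
print(r.get_state(), r.hold_point_z)
for n in ['scene','top','wrist']:
    c=cap(n,n+'0.png'); pickle.dump(c,open(n+'0.pkl','wb')); print(n,c['fx'],c['cx'],c['cy'],c['W'].round(3).tolist())
E
```

```text
{'time_s': 0.0, 'joints': array([ 8.49745542e+01,  2.05897238e+01,  6.33566917e-01, -1.93608676e-02,
       -7.01370129e+01, -1.65080577e+01]), 'qd': array([-0.03696076,  0.07626724,  0.02045917,  0.07787669, -0.01589621,
       -0.02348188]), 'joint_torque': array([ 1.69017716e-03, -5.82713985e+01,  2.93038934e+01,  6.99707463e+00,
        6.87621126e-03, -1.53871306e-04]), 'tcp_pos': array([0.2475921 , 0.62741603, 0.22564283]), 'eef_rot': array([  95.45606453,   89.90506853, -106.08403207]), 'contact_force': array([ 0.19135136,  0.62308679, -0.14694487]), 'moment': array([ 0.04147112, -0.0169608 ,  0.06688882]), 'gripper_width': 0.0873750851286761} 0.0188
scene 441.27087726723215 255.38386240795913 194.23144383667065 [[-0.097, 0.703, -0.704, 1.534], [0.995, 0.07, -0.068, 0.114], [0.001, -0.708, -0.707, 1.155], [0.0, 0.0, 0.0, 1.0]]
top 381.5702948347335 248.8331409498822 191.47134848051817 [[0.015, -0.994, 0.107, 0.331], [-1.0, -0.017, -0.012, 0.039], [0.013, -0.107, -0.994, 1.602], [0.0, 0.0, 0.0, 1.0]]
wrist 271.89579524641425 251.8971899291696 188.3866650479673 [[-0.366, -0.893, -0.263, 0.318], [-0.931, 0.351, 0.102, 0.6], [0.001, 0.282, -0.959, 0.383], [0.0, 0.0, 0.0, 1.0]]
```

View pics/scene0.png

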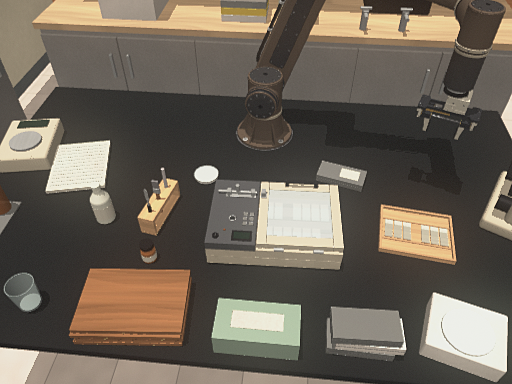

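View pics/top0.png

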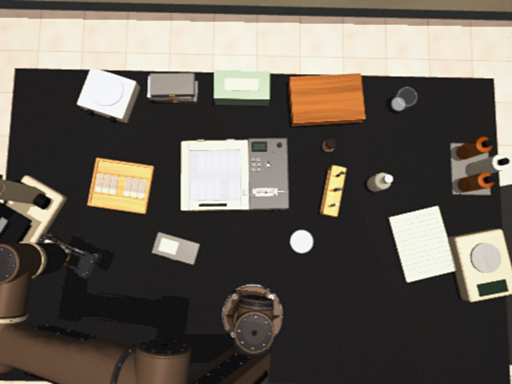

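View pics/wrist0.png

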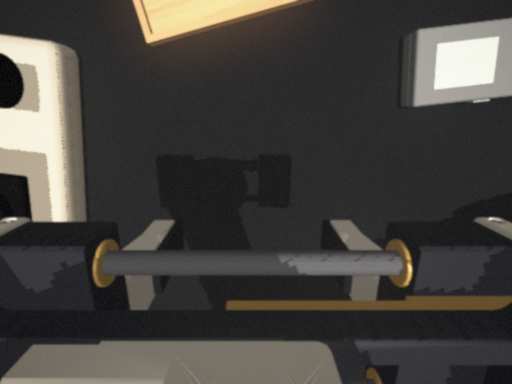

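```bash
python3 - <<'E'
import cv2
a=cv2.imread('pics/top0.png')[125:220,170:350]; cv2.imwrite('pics/top0z.png',cv2.resize(a,None,fx=4.4,fy=4.4,interpolation=cv2.INTER_CUBIC))
a=cv2.imread('pics/scene0.png')[150:270,90:350]; cv2.imwrite('pics/scene0z.png',cv2.resize(a,None,fx=3,fy=3,interpolation=cv2.INTER_CUBIC))
E
```

```text
(no output)
```

View pics/top0z.png

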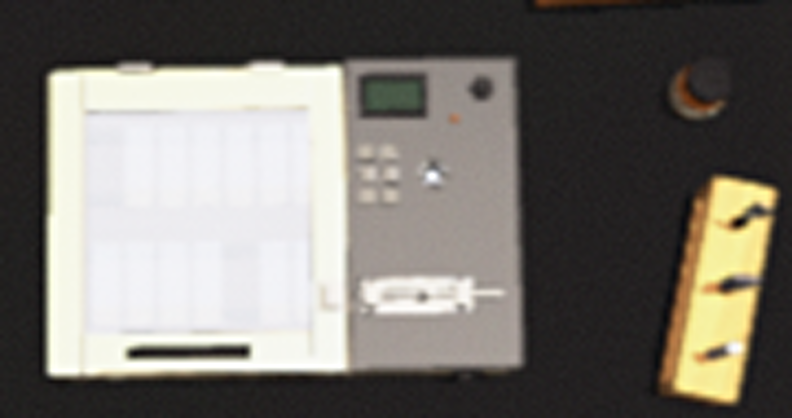

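View pics/scene0z.png

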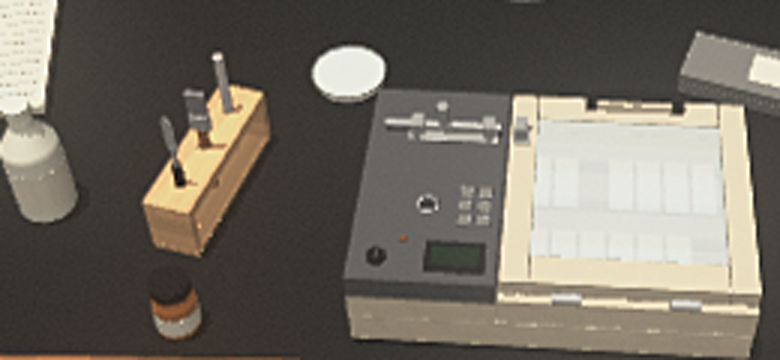

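```bash
python3 - <<'E'
from h import *
import pickle
t=pickle.load(open('top0.pkl','rb')); s=pickle.load(open('scene0.pkl','rb'))
print('hole',onplane(t,268.2,164.8,.11),onplane(s,232.3,217.7,.11))
print('knob',onplane(s,90+442/3,150+104/3,.15), onplane(t,170+421/4.4,125+296/4.4,.15))
print('probe top s',onplane(s,90+219/3,150+57/3,.158),'t',onplane(t,170+732/4.4,125+347/4.4,.158))
for c in (t,s):
    P=cloud(c); z=P[...,2]
    m=(z>.10)&(z<.117)&(P[...,0]>.3)&(P[...,0]<.8)&(abs(P[...,1]-.05)<.33)
    m=cv2.morphologyEx(m.astype('uint8'),cv2.MORPH_OPEN,np.ones((5,5)))>0
    print(cv2.minAreaRect(P[m][:,:2].astype('float32')), np.median(z[m]), m.sum())
    m=(z>.06)&(z<.083)&(P[...,0]>.3)&(P[...,0]<.75)&(P[...,1]<-.15)&(P[...,1]>-.32)
    m=cv2.morphologyEx(m.astype('uint8'),cv2.MORPH_OPEN,np.ones((3,3)))>0
    print('rack',cv2.minAreaRect(P[m][:,:2].astype('float32')), np.median(z[m]), m.sum())
E
```

```text
hole [ 0.5997107 -0.0541761  0.11     ] [ 0.60467436 -0.04916243  0.11      ]
knob [ 0.49362597 -0.04604556  0.15      ] [ 0.4857614  -0.04310834  0.15      ]
probe top s [ 0.4505857  -0.30520641  0.158     ] t [ 0.44510861 -0.31217811  0.158     ]
((0.5638909935951233, 0.08078151941299438), (0.281049907207489, 0.4190213084220886), 1.7960054874420166) 0.10889445917207063 6156
rack ((0.5624121427536011, -0.30122455954551697), (0.04155208542943001, 0.3113676607608795), 88.74848175048828) 0.0747862685217432 366
((0.5680898427963257, 0.08468706905841827), (0.2875871956348419, 0.42061951756477356), 1.475492238998413) 0.10900615130391644 7905
rack ((0.570183277130127, -0.30309998989105225), (0.045435719192028046, 0.3207586705684662), 87.02574920654297) 0.07400933384810637 528
```

```bash
cat >> h.py <<'E'
def rel(p,Rt,base=None):
    """shift / turn rows from present measured pose to target pos p & rotation matrix Rt"""
    s=r.get_state(); R0=R.from_euler('xyz',s['eef_rot'],degrees=True)
    t=R0.inv().apply(np.array(p)-s['tcp_pos']); a=(R0.inv()*R.from_matrix(Rt)).as_rotvec(degrees=True)
    print('t',t.round(4),'a',a.round(2),'time',s['time_s'])
def down(yaw): # tool x down, tool z toward heading yaw(deg)
    c,s=np.cos(np.radians(yaw)),np.sin(np.radians(yaw))
    x=np.array([0,0,-1.]); z=np.array([c,s,0]); return np.stack([x,np.cross(z,x),z],1)
E
python3 - <<'E'
from h import *
s=r.get_state(); print(R.from_euler('xyz',s['eef_rot'],degrees=True).as_matrix().round(3)); print(viewer.capture('wrist')['T_tool_cam'])
rel([.50,-.05,.30],down(1.6)); rel([.50,-.05,.30],down(-178.4))
E
```

```text
[[-0.    -0.367 -0.93 ]
 [-0.001 -0.93   0.367]
 [-1.     0.001 -0.   ]]
[[ 4.19283361e-04 -2.82475329e-01  9.59274472e-01 -1.57614794e-01]
 [ 9.99999056e-01  1.37356377e-03 -3.26132797e-05 -4.03365270e-04]
 [-1.30841221e-03  9.59273580e-01  2.82475638e-01 -7.54132491e-02]
 [ 0.00000000e+00  0.00000000e+00  0.00000000e+00  1.00000000e+00]]
t [-0.0734  0.5378 -0.4835] a [ 1.5686e+02 -8.0000e-02 -1.0000e-02] time 0.2
t [-0.0734  0.5378 -0.4835] a [-2.314e+01  1.000e-02 -6.000e-02] time 0.2
```

```bash
python3 -m creep '[{"tx":-0.05},{"tx":-0.073,"ty":0.04,"tz":-0.03,"ax":-7},{"tx":-0.073,"ty":0.075,"tz":-0.065,"ax":-14},{"tx":-0.073,"ty":0.11,"tz":-0.10,"ax":-21},{"tx":-0.073,"ty":0.145,"tz":-0.13,"ax":-23.1}]'; python3 - <<'E'
from h import *
rel([.50,-.05,.30],down(-178.4))
E
```

```text
t [-0.0734  0.5378 -0.4835] a [-2.314e+01  1.000e-02 -6.000e-02] time 0.2invalid input
```

```bash
python3 -m creep '[{"ax":0,"ay":0,"az":0,"tx":-0.05,"ty":0,"tz":0,"fingers":0.087},{"ax":-7,"ay":0,"az":0,"tx":-0.073,"ty":0.04,"tz":-0.03,"fingers":0.087},{"ax":-14,"ay":0,"az":0,"tx":-0.073,"ty":0.075,"tz":-0.065,"fingers":0.087},{"ax":-21,"ay":0,"az":0,"tx":-0.073,"ty":0.11,"tz":-0.10,"fingers":0.087},{"ax":-23.1,"ay":0,"az":0,"tx":-0.073,"ty":0.145,"tz":-0.13,"fingers":0.087}]'; python3 - <<'E'
from h import *
rel([.50,-.05,.30],down(-178.4))
E
```

```text
time_s: 0.7
tcp_pos: [0.3159, 0.4435, 0.2996]
eef_rot: [-108.9, 90.0, 72.9]
contact_force: [0.7, 0.1, 0.8]
gripper_width: 0.0873
t [-0.0005  0.4992 -0.1681] a [ 0.25 -0.01  0.02] time 0.7
```

```bash
python3 -m creep '[{"ax":0,"ay":0,"az":0,"tx":0,"ty":0.047,"tz":-0.016,"fingers":0.087},{"ax":0,"ay":0,"az":0,"tx":0,"ty":0.094,"tz":-0.032,"fingers":0.087},{"ax":0,"ay":0,"az":0,"tx":0,"ty":0.141,"tz":-0.048,"fingers":0.087},{"ax":0,"ay":0,"az":0,"tx":0,"ty":0.188,"tz":-0.064,"fingers":0.087},{"ax":0,"ay":0,"az":0,"tx":0,"ty":0.235,"tz":-0.08,"fingers":0.087}]'; python3 -m creep '[{"ax":0,"ay":0,"az":0,"tx":0,"ty":0.047,"tz":-0.016,"fingers":0.06},{"ax":0,"ay":0,"az":0,"tx":0,"ty":0.094,"tz":-0.032,"fingers":0.06},{"ax":0,"ay":0,"az":0,"tx":0,"ty":0.141,"tz":-0.048,"fingers":0.06},{"ax":0,"ay":0,"az":0,"tx":0,"ty":0.188,"tz":-0.064,"fingers":0.06},{"ax":0,"ay":0,"az":0,"tx":0,"ty":0.235,"tz":-0.08,"fingers":0.06}]'
python3 - <<'E'
from h import *
rel([.50,-.05,.30],down(-178.4))
import pickle
c=cap('wrist','w1.png'); pickle.dump(c,open('w1.pkl','wb'))
E
```

```text
time_s: 1.2
tcp_pos: [0.4019, 0.2106, 0.2998]
eef_rot: [-127.0, 90.0, 54.6]
contact_force: [1.9, 0.7, -0.8]
gripper_width: 0.0871
time_s: 1.7
tcp_pos: [0.4884, -0.0222, 0.2999]
eef_rot: [-155.4, 90.0, 26.2]
contact_force: [1.4, 1.9, 0.1]
gripper_width: 0.0608
t [-0.0001  0.0281 -0.0108] a [-0.02 -0.04  0.02] time 1.7
```

View pics/w1.png

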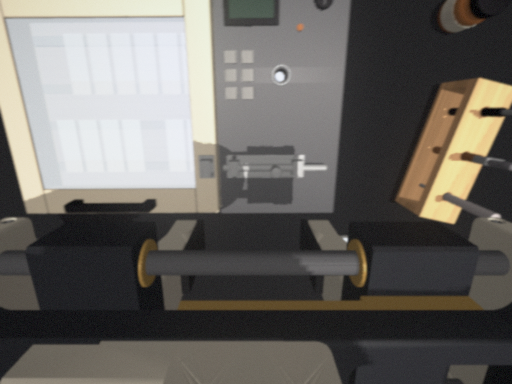

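```bash
python3 - <<'E'
import cv2
a=cv2.imread('pics/w1.png')[55:215,190:350]; cv2.imwrite('pics/w1z.png',cv2.resize(a,None,fx=3.75,fy=3.75,interpolation=cv2.INTER_CUBIC))
from h import *
import pickle
c=pickle.load(open('w1.pkl','rb')); P=cloud(c)
z=P[...,2]; m=(z>.141)&(z<.16); m[210:]=False; m[:,350:]=False
print('knob top',m.sum(),P[m].mean(0),np.argwhere(m).mean(0))
m=(z>.10)&(z<.117)&(P[...,1]<.02);m[212:]=False
m=cv2.morphologyEx(m.astype('uint8'),cv2.MORPH_OPEN,np.ones((5,5)))>0
p=P[m]; 
# right edge of deck and yaw
v=np.arange(60,200,10); e=[]
for i in v:
    u=np.where(m[i])[0].max(); e.append(P[i,u,:2])
e=np.array(e); print(e.round(4).tolist()); k=np.polyfit(e[:,0],e[:,1],1); print('edge yaw',-np.degrees(np.arctan(k[0])),k)
m=(z>.141)&(z<.163); m[212:]=False; m[:,:420]=False
print('tools',[P[l==i].mean(0).round(4).tolist() for n,l in [cv2.connectedComponents(m.astype('uint8'))] for i in range(1,n)])
E
```

```text
knob top 100 [ 0.49375438 -0.04725245  0.14878867] [172.15 274.25]
[[0.6215, -0.1242], [0.6107, -0.1244], [0.5998, -0.1248], [0.5885, -0.1261], [0.5771, -0.1264], [0.5713, -0.3317], [0.5534, -0.1265], [0.5413, -0.1265], [0.5288, -0.1268], [0.5161, -0.1284], [0.5089, -0.3101], [0.4901, -0.1286], [0.4766, -0.1287], [0.4625, -0.1293]]
edge yaw -4.562349582027157 [ 0.07979675 -0.19804211]
tools [[0.5092, -0.3111, 0.15], [0.4521, -0.3073, 0.1444]]
```

View pics/w1z.png

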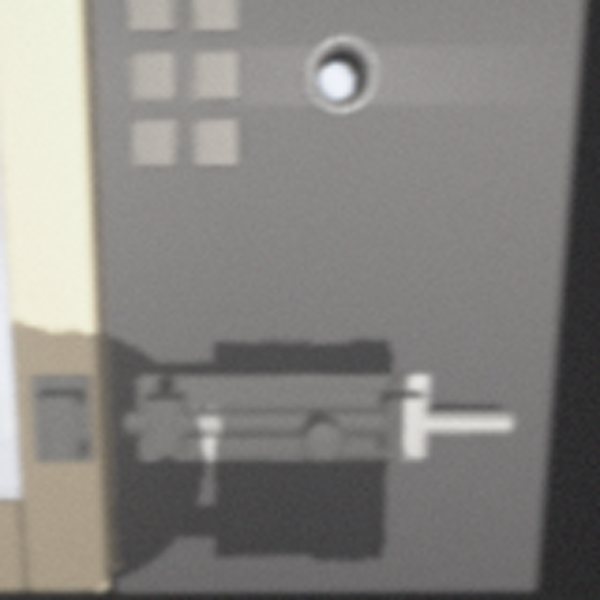

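```bash
python3 - <<'E'
from h import *
rel([.494,-.047,.134],down(-178.3))
import pickle
c=pickle.load(open('w1.pkl','rb')); print('hole',onplane(c,281.2,74.7,.11))
E
```

```text
t [ 0.1655  0.019  -0.0038] a [-0.32  0.02 -0.12] time 1.75
hole [ 0.60346676 -0.05281757  0.11      ]
```

```bash
python3 -m creep '[{"ax":0,"ay":0,"az":0,"tx":0,"ty":0.019,"tz":-0.004,"fingers":0.06},{"ax":0,"ay":0,"az":0,"tx":0.05,"ty":0.019,"tz":-0.004,"fingers":0.06},{"ax":0,"ay":0,"az":0,"tx":0.1,"ty":0.019,"tz":-0.004,"fingers":0.06},{"ax":0,"ay":0,"az":0,"tx":0.145,"ty":0.019,"tz":-0.004,"fingers":0.06},{"ax":0,"ay":0,"az":0,"tx":0.165,"ty":0.019,"tz":-0.004,"fingers":0.06}]' 5
python3 - <<'E'
from h import *
c=cap('wrist','w2.png')
rel([.494,-.047,.134],down(-178.3))
cap('scene','s2.png')
a=cv2.imread('pics/s2.png')[130:270,150:350]; cv2.imwrite('pics/s2z.png',cv2.resize(a,None,fx=4,fy=4,interpolation=cv2.INTER_CUBIC))
E
```

```text
time_s: 2.25
tcp_pos: [0.49, -0.0397, 0.1306]
eef_rot: [6.6, 89.7, -171.9]
contact_force: [0.4, -0.5, 0.1]
gripper_width: 0.0599
t [-0.0051  0.0074 -0.0045] a [-0.2   0.46 -0.06] time 2.3
```

View pics/w2.png

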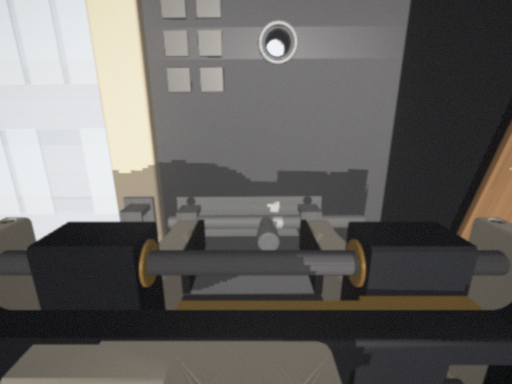

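View pics/s2z.png

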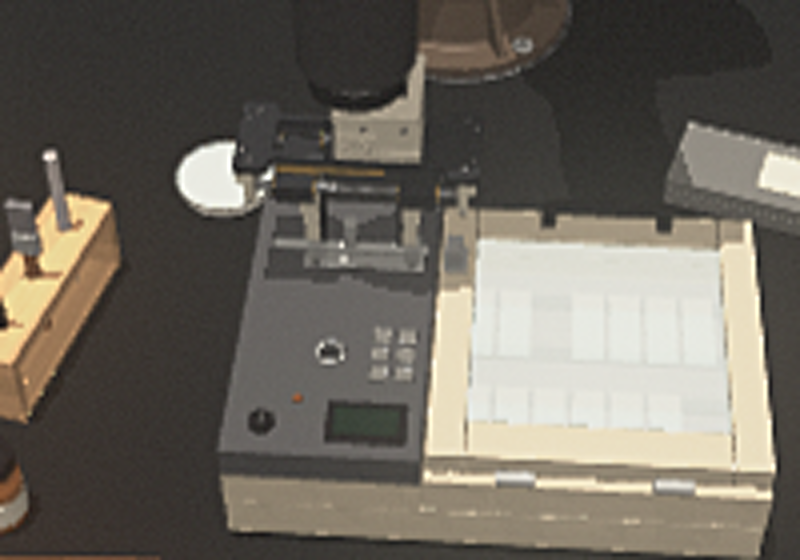

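```bash
python3 -m creep '[{"ax":0,"ay":0,"az":0,"tx":0,"ty":0,"tz":0,"fingers":0.06},{"ax":0,"ay":0,"az":0,"tx":0,"ty":0,"tz":0,"fingers":0.06}]' 5
python3 - <<'E'
from h import *
c=cap('wrist','w2b.png')
P=cloud(c); print(P[232:240,262:272].reshape(-1,3).mean(0)); print(proj(c,[.494,-.047,.15]))
rel([.494,-.047,.133],down(-178.3))
E
```

```text
time_s: 2.55
tcp_pos: [0.494, -0.0388, 0.1363]
eef_rot: [-171.9, 89.8, 9.7]
contact_force: [0.3, -0.3, 0.1]
gripper_width: 0.0602
[ 0.49813404 -0.04656378  0.14827733]
(np.float64(267.071093935806), np.float64(243.2360397840191))
t [0.0033 0.0083 0.0002] a [-0.11 -0.18  0.03] time 2.6
```

View pics/w2b.png

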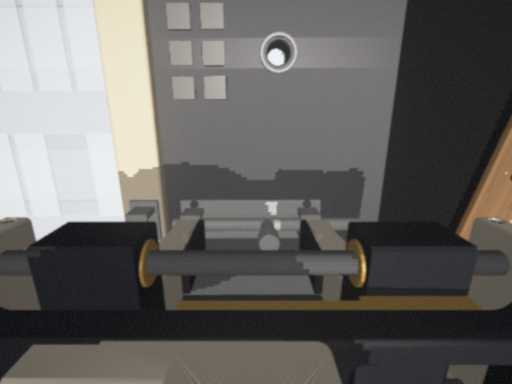

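```bash
python3 -m creep '[{"ax":0,"ay":0,"az":0,"tx":0.003,"ty":0.008,"tz":0,"fingers":0.06},{"ax":0,"ay":0,"az":0,"tx":0.003,"ty":0.008,"tz":0,"fingers":0.01},{"ax":0,"ay":0,"az":0,"tx":0.003,"ty":0.008,"tz":0,"fingers":0.01},{"ax":0,"ay":0,"az":0,"tx":0.003,"ty":0.008,"tz":0,"fingers":0.01},{"ax":0,"ay":0,"az":0,"tx":0.003,"ty":0.008,"tz":0,"fingers":0.01}]' 5;  python3 -m creep '[{"ax":0,"ay":0,"az":0,"tx":0,"ty":0,"tz":0,"fingers":0.01},{"ax":0,"ay":0,"az":0,"tx":0,"ty":0,"tz":0,"fingers":0.01}]' 5
python3 - <<'E'
from h import *
c=cap('wrist','w3.png'); rel([.494,-.047,.133],down(-178.3))
E
```

```text
time_s: 3.1
tcp_pos: [0.493, -0.0471, 0.1316]
eef_rot: [-177.4, 90.0, 4.2]
contact_force: [0.7, 0.0, 0.1]
gripper_width: 0.0338
time_s: 3.3
tcp_pos: [0.493, -0.047, 0.1316]
eef_rot: [-35.9, 90.0, 145.7]
contact_force: [1.0, 0.2, -0.4]
gripper_width: 0.0176
t [-0.0014 -0.0001 -0.001 ] a [-0.12  0.01 -0.02] time 3.35
```

View pics/w3.png

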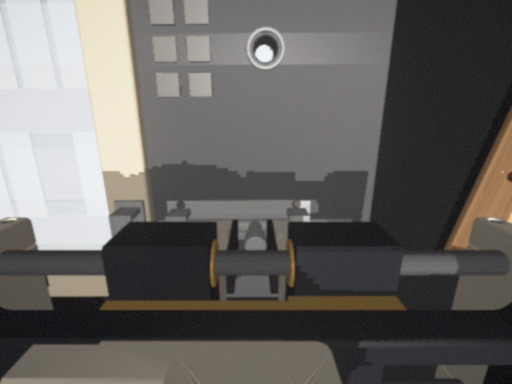

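```bash
python3 -m creep '[{"ax":0,"ay":0,"az":0,"tx":0,"ty":0,"tz":0,"fingers":0.01},{"ax":0,"ay":0,"az":0,"tx":0,"ty":-0.003,"tz":0,"fingers":0.01},{"ax":0,"ay":0,"az":0,"tx":0,"ty":-0.008,"tz":0,"fingers":0.01},{"ax":0,"ay":0,"az":0,"tx":0,"ty":-0.013,"tz":0,"fingers":0.01},{"ax":0,"ay":0,"az":0,"tx":0,"ty":-0.018,"tz":0,"fingers":0.01}]' 8; python3 -m creep '[{"ax":0,"ay":0,"az":0,"tx":0,"ty":-0.002,"tz":0,"fingers":0.01},{"ax":0,"ay":0,"az":0,"tx":0,"ty":-0.004,"tz":0,"fingers":0.01}]' 8
python3 - <<'E'
from h import *
c=cap('wrist','w4.png')
E
```

```text
time_s: 3.85
tcp_pos: [0.4924, -0.0286, 0.1315]
eef_rot: [27.9, 90.0, -150.5]
contact_force: [-0.2, -1.9, 0.2]
gripper_width: 0.0123
time_s: 4.05
tcp_pos: [0.4923, -0.0247, 0.1316]
eef_rot: [16.4, 90.0, -162.0]
contact_force: [0.1, -2.6, 0.2]
gripper_width: 0.0123
```

View pics/w4.png

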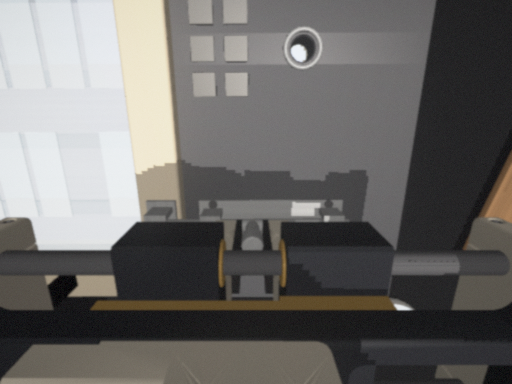

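```bash
python3 -m creep '[{"ax":0,"ay":0,"az":0,"tx":0,"ty":-0.002,"tz":0,"fingers":0.01},{"ax":0,"ay":0,"az":0,"tx":0,"ty":-0.003,"tz":0,"fingers":0.01}]' 8;python3 -m creep '[{"ax":0,"ay":0,"az":0,"tx":0,"ty":-0.001,"tz":0,"fingers":0.01},{"ax":0,"ay":0,"az":0,"tx":0,"ty":-0.002,"tz":0,"fingers":0.01}]' 8;python3 -m creep '[{"ax":0,"ay":0,"az":0,"tx":0,"ty":-0.001,"tz":0,"fingers":0.01},{"ax":0,"ay":0,"az":0,"tx":0,"ty":-0.002,"tz":0,"fingers":0.01}]' 8
```

```text
time_s: 4.3
tcp_pos: [0.4921, -0.0224, 0.1316]
eef_rot: [59.3, 90.0, -119.1]
contact_force: [1.3, -8.0, -0.6]
gripper_width: 0.0125
time_s: 4.5
tcp_pos: [0.4921, -0.022, 0.1316]
eef_rot: [72.3, 89.8, -106.1]
contact_force: [3.8, -15.2, -0.9]
gripper_width: 0.0129
time_s: 4.7
tcp_pos: [0.492, -0.0204, 0.1316]
eef_rot: [74.3, 89.8, -104.2]
contact_force: [2.7, -16.9, -1.3]
gripper_width: 0.0163
```

```bash
python3 -m creep '[{"ax":0,"ay":0,"az":0,"tx":0,"ty":0.003,"tz":0,"fingers":0.03},{"ax":0,"ay":0,"az":0,"tx":0,"ty":0.003,"tz":0,"fingers":0.04},{"ax":0,"ay":0,"az":0,"tx":0,"ty":0.003,"tz":0,"fingers":0.04},{"ax":0,"ay":0,"az":0,"tx":0,"ty":0.003,"tz":0,"fingers":0.04},{"ax":0,"ay":0,"az":0,"tx":0,"ty":0.003,"tz":0,"fingers":0.04}]' 8
python3 - <<'E'
from h import *
c=cap('wrist','w5.png')
E
```

```text
time_s: 5.2
tcp_pos: [0.4924, -0.0208, 0.1316]
eef_rot: [-137.4, 90.0, 44.2]
contact_force: [-0.4, -0.2, -0.4]
gripper_width: 0.04
```

View pics/w5.png

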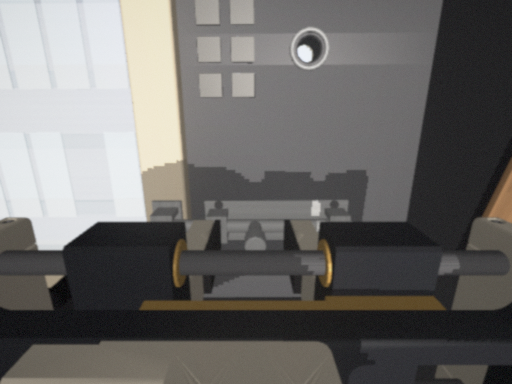

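```bash
python3 -m creep '[{"ax":0,"ay":0,"az":0,"tx":-0.04,"ty":0,"tz":0,"fingers":0.06},{"ax":0,"ay":0,"az":0,"tx":-0.08,"ty":0,"tz":0,"fingers":0.06},{"ax":0,"ay":0,"az":0,"tx":-0.12,"ty":0,"tz":0,"fingers":0.06},{"ax":0,"ay":0,"az":0,"tx":-0.16,"ty":0.03,"tz":0,"fingers":0.06},{"ax":0,"ay":0,"az":0,"tx":-0.16,"ty":0.07,"tz":0,"fingers":0.06}]' 8
python3 -m creep '[{"ax":0,"ay":0,"az":0,"tx":0,"ty":0.03,"tz":0,"fingers":0.06},{"ax":0,"ay":0,"az":0,"tx":0,"ty":0.03,"tz":0,"fingers":0.06},{"ax":0,"ay":0,"az":0,"tx":0,"ty":0.03,"tz":0,"fingers":0.06}]' 8
python3 - <<'E'
from h import *
import pickle
c=cap('wrist','w6.png'); pickle.dump(c,open('w6.pkl','wb'))
rel([.452,-.307,.3],down(-178.3))
P=cloud(c);z=P[...,2]; m=(z>.141)&(z<.16); m[212:]=False; m[:,350:]=False
m2=(z>.135)&(z<.18); m2[215:]=False
n,l=cv2.connectedComponents(m2.astype('uint8'))
for i in range(1,n):
    k=l==i
    if k.sum()>5: print(k.sum(),P[k].mean(0).round(4),P[k][:,2].max().round(3),np.argwhere(k).mean(0).round(1))
E
```

```text
time_s: 5.75
tcp_pos: [0.4971, -0.0908, 0.2979]
eef_rot: [179.9, 89.4, 1.7]
contact_force: [0.6, 1.0, -0.9]
gripper_width: 0.0598
time_s: 6.05
tcp_pos: [0.4948, -0.1214, 0.2914]
eef_rot: [-36.7, 90.0, 144.8]
contact_force: [0.6, 1.5, 0.1]
gripper_width: 0.0601
t [-0.0086  0.1849  0.0478] a [-0.17  0.02  0.01] time 6.1
308 [ 0.5686 -0.332   0.157 ] 0.175 [116.  457.8]
253 [ 0.5089 -0.3176  0.1517] 0.159 [170.7 428.5]
132 [ 0.4931 -0.0227  0.1477] 0.152 [176.6 166.1]
8 [0.4398 0.1591 0.1356] 0.136 [212.2  24.1]
8 [0.4402 0.1364 0.1355] 0.136 [212.4  42.6]
7 [0.4407 0.1279 0.1353] 0.136 [212.1  49.6]
6 [0.4405 0.1212 0.1355] 0.136 [212.5  55. ]
6 [0.4388 0.1668 0.1354] 0.136 [212.8  18.2]
14 [ 0.452  -0.3077  0.1388] 0.142 [213.6 404. ]
```

View pics/w6.png

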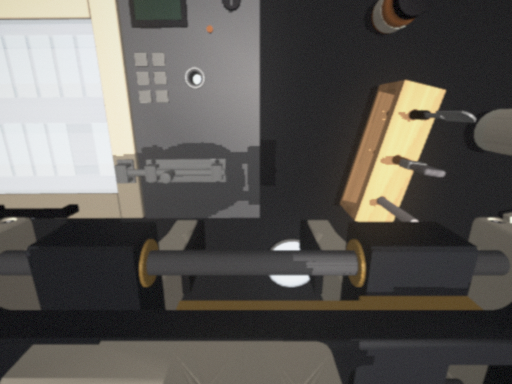

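```bash
python3 - <<'E'
from h import *
import pickle
cap('scene','s6.png')
a=cv2.imread('pics/w6.png')[140:200,100:240]; b=cv2.imread('pics/s6.png')[175:205,205:275]
a=cv2.resize(a,None,fx=5,fy=5,interpolation=cv2.INTER_CUBIC);b=cv2.resize(b,None,fx=10,fy=10,interpolation=cv2.INTER_CUBIC)[:,:700]
cv2.imwrite('pics/z6.png',np.vstack([a,b[:300]]))
E
```

```text
(no output)
```

View pics/z6.png

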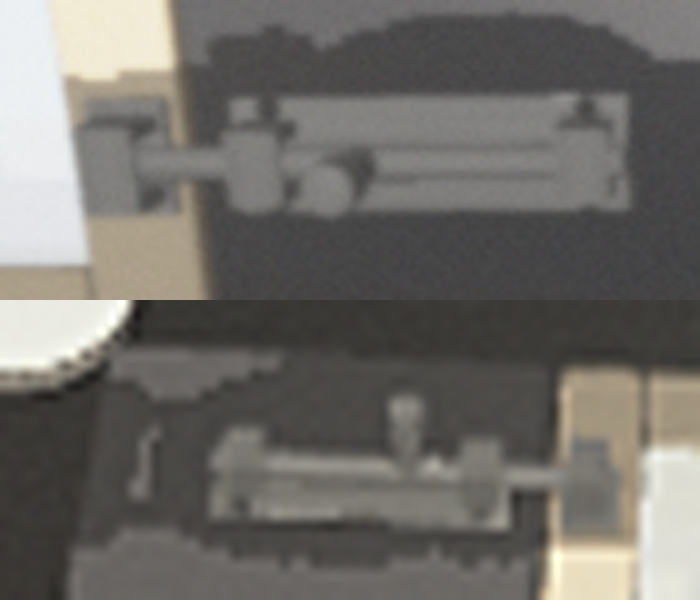

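```bash
python3 -m creep '[{"ax":0,"ay":0,"az":0,"tx":-0.01,"ty":0.035,"tz":0.02,"fingers":0.06},{"ax":0,"ay":0,"az":0,"tx":-0.01,"ty":0.07,"tz":0.04,"fingers":0.06},{"ax":0,"ay":0,"az":0,"tx":-0.01,"ty":0.105,"tz":0.06,"fingers":0.06},{"ax":0,"ay":0,"az":0,"tx":-0.01,"ty":0.14,"tz":0.08,"fingers":0.06},{"ax":0,"ay":0,"az":0,"tx":-0.01,"ty":0.17,"tz":0.09,"fingers":0.06}]' 8
python3 -m creep '[{"ax":0,"ay":0,"az":0,"tx":0,"ty":0,"tz":0,"fingers":0.06},{"ax":0,"ay":0,"az":0,"tx":0,"ty":0,"tz":0,"fingers":0.06}]' 8
python3 - <<'E'
from h import *
import pickle
c=cap('wrist','w7.png'); pickle.dump(c,open('w7.pkl','wb'))
P=cloud(c);z=P[...,2]
m2=(z>.083)&(z<.18); m2[215:]=False; m2[:,:200]=False
n,l=cv2.connectedComponents(m2.astype('uint8'))
for i in range(1,n):
    k=l==i
    if k.sum()>5:
        q=P[k]; print(k.sum(),q.mean(0).round(4),z[k].max().round(3),np.argwhere(k).mean(0).round(1))
        for a in np.arange(.085,.165,.01):
            s=q[abs(q[:,2]-a)<.005]; 
            if len(s)>3: print('   ',s.mean(0).round(4))
E
```

```text
time_s: 6.65
tcp_pos: [0.4088, -0.2938, 0.302]
eef_rot: [168.9, 90.0, -9.5]
contact_force: [1.1, 0.3, 0.1]
gripper_width: 0.0594
time_s: 6.85
tcp_pos: [0.4098, -0.2932, 0.3014]
eef_rot: [-57.7, 90.0, 123.8]
contact_force: [-0.2, -0.3, 0.2]
gripper_width: 0.0601
445 [ 0.567  -0.3328  0.1402] 0.176 [ 27.1 295.4]
    [ 0.5639 -0.3319  0.086 ]
    [ 0.5645 -0.3309  0.0956]
    [ 0.5666 -0.3326  0.103 ]
    [ 0.566  -0.3324  0.1161]
    [ 0.5664 -0.3327  0.1267]
    [ 0.5674 -0.3326  0.1349]
    [ 0.5672 -0.3334  0.1451]
    [ 0.5675 -0.3329  0.1549]
3569 [ 0.5446 -0.4979  0.1246] 0.161 [ 58.3 439.7]
    [ 0.5407 -0.4835  0.0864]
    [ 0.542  -0.4864  0.0959]
    [ 0.5436 -0.4937  0.1052]
    [ 0.5446 -0.4977  0.1149]
    [ 0.5448 -0.4997  0.1242]
    [ 0.5448 -0.4992  0.1348]
    [ 0.5436 -0.4984  0.1468]
    [ 0.5469 -0.5066  0.158 ]
275 [ 0.506  -0.3202  0.1454] 0.159 [ 89.2 280.2]
    [ 0.5034 -0.3172  0.1056]
    [ 0.5038 -0.3192  0.1165]
    [ 0.5042 -0.3188  0.1229]
    [ 0.5045 -0.3172  0.1351]
    [ 0.5041 -0.3189  0.1441]
    [ 0.5071 -0.3211  0.1566]
148 [ 0.4484 -0.3086  0.1441] 0.159 [142.5 267. ]
    [ 0.4502 -0.3058  0.0863]
    [ 0.4509 -0.3071  0.0959]
    [ 0.4512 -0.3072  0.1069]
    [ 0.4507 -0.3081  0.1144]
    [ 0.4507 -0.3067  0.1245]
    [ 0.4513 -0.3075  0.1347]
    [ 0.4505 -0.3079  0.1448]
    [ 0.447  -0.3093  0.1571]
```

View pics/w7.png

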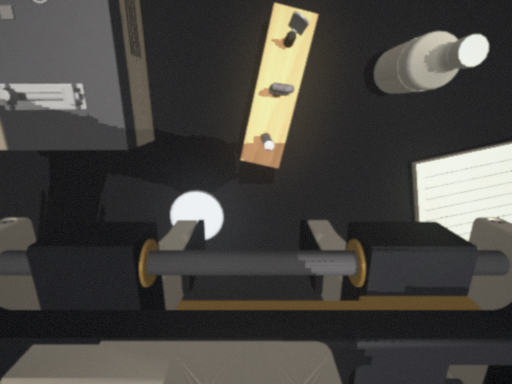

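```bash
python3 - <<'E'
from h import *
rel([.446,-.308,.109],down(-178.3))
E
```

```text
t [ 0.1924  0.0163 -0.0356] a [-0.11  0.01  0.01] time 6.9
```

```bash
python3 -m creep '[{"ax":0,"ay":0,"az":0,"tx":0,"ty":0.008,"tz":-0.02,"fingers":0.06},{"ax":0,"ay":0,"az":0,"tx":0,"ty":0.016,"tz":-0.036,"fingers":0.06},{"ax":0,"ay":0,"az":0,"tx":0.02,"ty":0.016,"tz":-0.036,"fingers":0.06},{"ax":0,"ay":0,"az":0,"tx":0.05,"ty":0.016,"tz":-0.036,"fingers":0.06},{"ax":0,"ay":0,"az":0,"tx":0.08,"ty":0.016,"tz":-0.036,"fingers":0.06}]' 8
python3 -m creep '[{"ax":0,"ay":0,"az":0,"tx":0,"ty":0,"tz":0,"fingers":0.06}]' 8
python3 - <<'E'
from h import *
c=cap('wrist','w8.png')
P=cloud(c);z=P[...,2]; m=(z>.1)&(z<.17); m[:,:230]=False;m[:,275:]=False;m[:150]=False;m[245:]=False
print(m.sum(),P[m].mean(0), np.argwhere(m).mean(0))
rel([.446,-.308,.109],down(-178.3))
E
```

```text
time_s: 7.4
tcp_pos: [0.4473, -0.3069, 0.2209]
eef_rot: [172.5, 89.9, -5.8]
contact_force: [0.6, 0.4, -0.5]
gripper_width: 0.06
time_s: 7.5
tcp_pos: [0.4446, -0.306, 0.2178]
eef_rot: [-26.9, 89.6, 154.8]
contact_force: [-0.0, -0.1, -0.3]
gripper_width: 0.06
337 [ 0.44950612 -0.30940799  0.14175161] [190.66468843 256.94658754]
t [ 0.1114  0.0011 -0.0006] a [-0.02  0.2   0.06] time 7.55
```

View pics/w8.png

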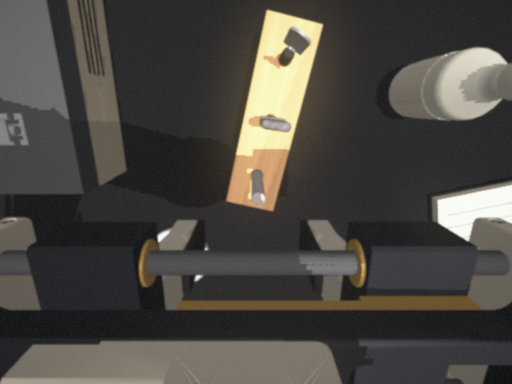

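```bash
python3 -m creep '[{"ax":0,"ay":0,"az":0,"tx":0.03,"ty":0.002,"tz":-0.001,"fingers":0.06},{"ax":0,"ay":0,"az":0,"tx":0.06,"ty":0.002,"tz":-0.001,"fingers":0.06},{"ax":0,"ay":0,"az":0,"tx":0.085,"ty":0.002,"tz":-0.001,"fingers":0.06},{"ax":0,"ay":0,"az":0,"tx":0.1,"ty":0.002,"tz":-0.001,"fingers":0.06},{"ax":0,"ay":0,"az":0,"tx":0.11,"ty":0.002,"tz":-0.001,"fingers":0.06}]' 8
python3 -m creep '[{"ax":0,"ay":0,"az":0,"tx":0,"ty":0,"tz":0,"fingers":0.06},{"ax":0,"ay":0,"az":0,"tx":0,"ty":0,"tz":0,"fingers":0.04},{"ax":0,"ay":0,"az":0,"tx":0,"ty":0,"tz":0,"fingers":0.03}]' 8
python3 - <<'E'
from h import *
c=cap('wrist','w9.png')
rel([.446,-.308,.109],down(-178.3))
E
```

```text
time_s: 8.05
tcp_pos: [0.4484, -0.3102, 0.1123]
eef_rot: [145.4, 89.9, -33.0]
contact_force: [-0.2, 0.1, 0.9]
gripper_width: 0.0602
time_s: 8.35
tcp_pos: [0.4482, -0.3106, 0.113]
eef_rot: [156.6, 89.9, -21.8]
contact_force: [0.8, 0.3, 0.2]
gripper_width: 0.0491
t [ 0.0038 -0.0027  0.0019] a [-0.12 -0.11 -0.04] time 8.4
```

View pics/w9.png

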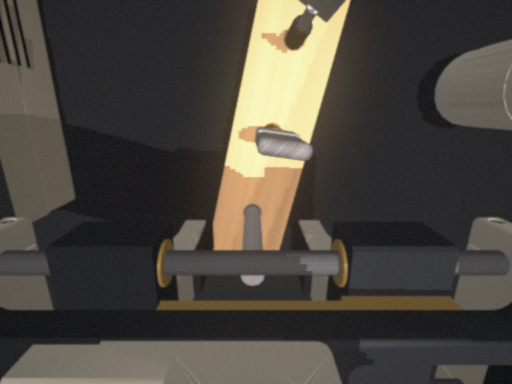

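```bash
python3 -m creep '[{"ax":0,"ay":0,"az":0,"tx":0,"ty":0,"tz":0,"fingers":0.005},{"ax":0,"ay":0,"az":0,"tx":0,"ty":0,"tz":0,"fingers":0.005},{"ax":0,"ay":0,"az":0,"tx":0,"ty":0,"tz":0,"fingers":0.005},{"ax":0,"ay":0,"az":0,"tx":0,"ty":0,"tz":0,"fingers":0.005},{"ax":0,"ay":0,"az":0,"tx":0,"ty":0,"tz":0,"fingers":0.005}]' 40
python3 -m creep '[{"ax":0,"ay":0,"az":0,"tx":0,"ty":0,"tz":0,"fingers":0.005},{"ax":0,"ay":0,"az":0,"tx":0,"ty":0,"tz":0,"fingers":0.005}]' 40
python3 - <<'E'
from h import *
c=cap('wrist','w10.png')
rel([.446,-.308,.109],down(-178.3))
E
```

```text
time_s: 8.9
tcp_pos: [0.4472, -0.3104, 0.1116]
eef_rot: [72.1, 90.0, -106.3]
contact_force: [-0.8, -0.0, -0.1]
gripper_width: 0.0116
time_s: 9.1
tcp_pos: [0.4472, -0.3105, 0.1116]
eef_rot: [42.6, 90.0, -135.9]
contact_force: [-0.3, -0.5, 0.6]
gripper_width: 0.0109
t [ 0.0026 -0.0025  0.0011] a [-0.13  0.   -0.  ] time 9.15
```

View pics/w10.png

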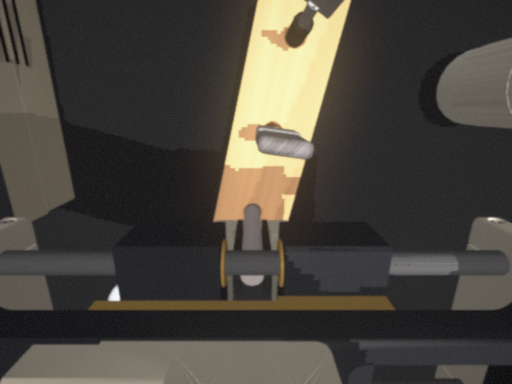

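```bash
python3 -m creep '[{"ax":0,"ay":0,"az":0,"tx":-0.02,"ty":0,"tz":0,"fingers":0.005},{"ax":0,"ay":0,"az":0,"tx":-0.05,"ty":0,"tz":0,"fingers":0.005},{"ax":0,"ay":0,"az":0,"tx":-0.08,"ty":0,"tz":0,"fingers":0.005},{"ax":0,"ay":0,"az":0,"tx":-0.12,"ty":0,"tz":0,"fingers":0.005},{"ax":0,"ay":0,"az":0,"tx":-0.16,"ty":0,"tz":0,"fingers":0.005}]' 40
python3 -m creep '[{"ax":0,"ay":0,"az":0,"tx":-0.01,"ty":0,"tz":0,"fingers":0.005},{"ax":0,"ay":0,"az":0,"tx":-0.01,"ty":-0.02,"tz":0,"fingers":0.005},{"ax":0,"ay":0,"az":0,"tx":-0.01,"ty":-0.06,"tz":0,"fingers":0.005},{"ax":0,"ay":0,"az":0,"tx":-0.01,"ty":-0.09,"tz":0,"fingers":0.005},{"ax":0,"ay":0,"az":0,"tx":-0.01,"ty":-0.09,"tz":0,"fingers":0.005}]' 40
python3 - <<'E'
from h import *
c=cap('wrist','w11.png');cap('scene','s11.png')
a=cv2.imread('pics/s11.png')[60:240,100:340]; cv2.imwrite('pics/s11z.png',cv2.resize(a,None,fx=3.2,fy=3.2,interpolation=cv2.INTER_CUBIC))
rel([.603,-.053,.275],down(-178.3))
E
```

```text
time_s: 9.65
tcp_pos: [0.4467, -0.3102, 0.2728]
eef_rot: [-26.9, 90.0, 154.7]
contact_force: [0.8, 0.4, -0.7]
gripper_width: 0.0111
time_s: 10.15
tcp_pos: [0.4443, -0.218, 0.2815]
eef_rot: [-120.5, 89.9, 61.2]
contact_force: [0.7, -0.1, -0.5]
gripper_width: 0.0114
t [ 0.0065 -0.1622 -0.1631] a [-0.03 -0.01  0.  ] time 10.25
```

View pics/s11z.png

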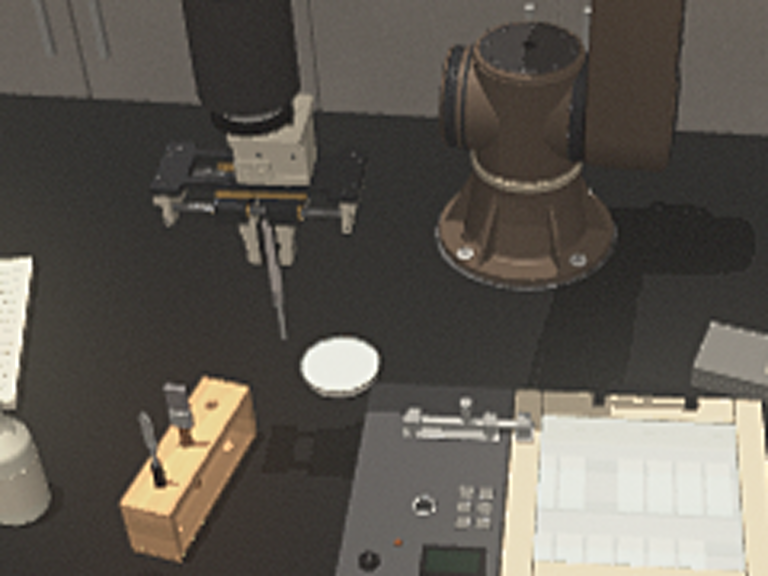

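View pics/w11.png

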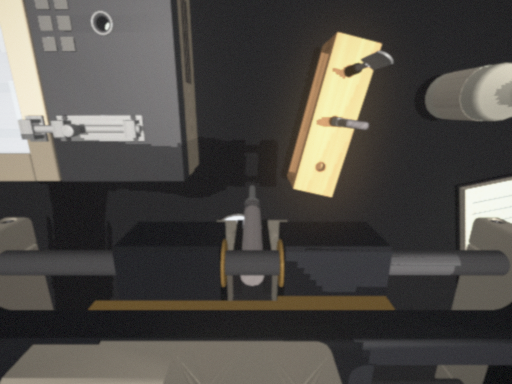

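```bash
python3 - <<'E'
from h import *
s=r.get_state(); c=cap('wrist','w12.png'); T=np.array(c['T_tool_cam'])
d=c['depth'];v,u=np.mgrid[:384,:512]
Pt=np.stack([(u-c['cx'])/c['fx']*d,(v-c['cy'])/c['fy']*d,d],-1)@T[:3,:3].T+T[:3,3]
for i in range(180,245,4):
    row=Pt[i,235:270]; m=(d[i,235:270]>0)&(row[:,0]<.115)
    if m.any(): print(i,235+np.where(m)[0][[0,-1]],row[m].mean(0).round(4), row[m][:,2].min().round(4))
c2=dict(c,W=T)
print(proj(c2,[.1036,0,0]),proj(c2,[.1036,0,-.003]),proj(c2,[.0556,0,-.003]))
cs=cap('scene','s12.png'); W=np.eye(4);W[:3,:3]=R.from_euler('xyz',s['eef_rot'],degrees=True).as_matrix();W[:3,3]=s['tcp_pos']
for x in (0,.0556,.1036): print(proj(cs,(W@[x,0,0,1])[:3]))
ct=cap('top','t12.png')
a=cv2.imread('pics/w12.png')[170:250,200:300]; cv2.imwrite('pics/w12z.png',cv2.resize(a,None,fx=6,fy=6,interpolation=cv2.INTER_CUBIC))
a=cv2.imread('pics/s12.png')[110:170,150:230]; cv2.imwrite('pics/s12z.png',cv2.resize(a,None,fx=9,fy=9,interpolation=cv2.INTER_CUBIC))
E
```

```text
188 [249 254] [ 0.0945 -0.0011 -0.0018] -0.0025
192 [249 254] [ 0.0807 -0.0011 -0.0021] -0.0029
196 [249 254] [ 0.0693 -0.0011 -0.0019] -0.0023
200 [246 257] [ 0.0498 -0.001  -0.0049] -0.0059
204 [244 258] [ 0.0418 -0.0014 -0.0043] -0.006
208 [244 259] [ 0.0334 -0.001  -0.0041] -0.0059
212 [244 259] [ 0.0252 -0.001  -0.0041] -0.0056
216 [244 259] [ 0.0171 -0.001  -0.0044] -0.0055
220 [235 269] [ 0.005  -0.0008 -0.0065] -0.0105
224 [235 269] [-0.0013 -0.0006 -0.0065] -0.0109
228 [235 269] [-0.0071 -0.0008 -0.0064] -0.0103
232 [235 269] [-0.0124 -0.0006 -0.0064] -0.0095
236 [235 269] [-0.0172 -0.0006 -0.0062] -0.0092
240 [235 269] [-0.0222 -0.0006 -0.0062] -0.0098
244 [235 269] [-0.0266 -0.0006 -0.0061] -0.0096
(np.float64(252.63866729545268), np.float64(187.2139943500954)) (np.float64(252.64491684244362), np.float64(184.3237989417051)) (np.float64(252.7573675312824), np.float64(199.86132576637118))
(np.float64(184.02687102203728), np.float64(140.5773403793006))
(np.float64(185.94245146973128), np.float64(154.039805179803))
(np.float64(187.51440935426638), np.float64(165.0873326871449))
```

View pics/w12z.png

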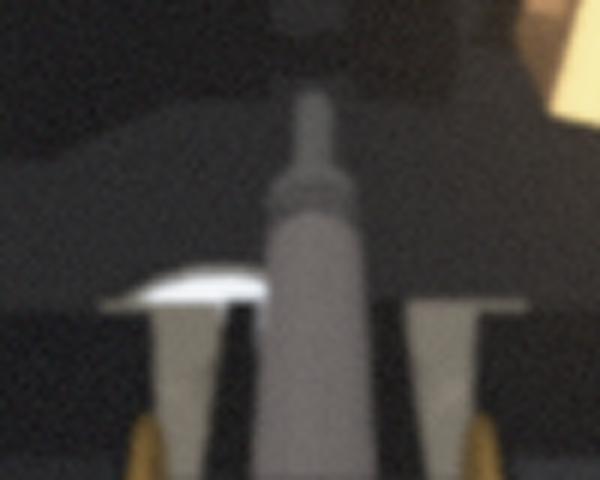

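View pics/s12z.png

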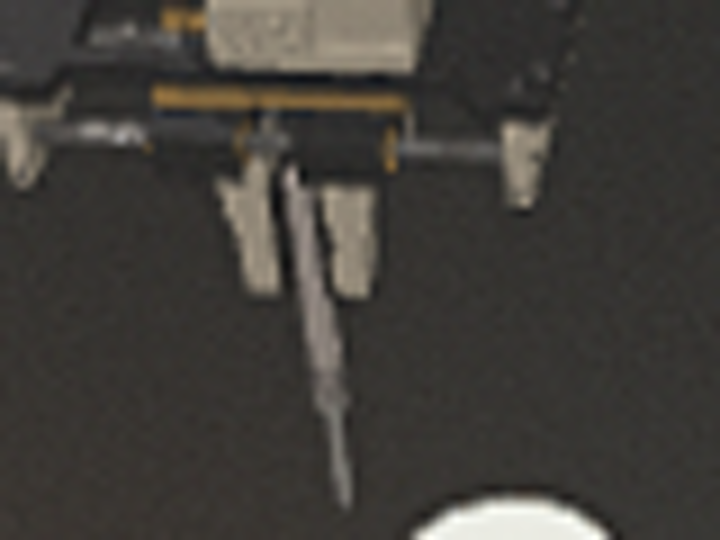

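```bash
python3 -m creep '[{"ax":0,"ay":0,"az":0,"tx":0.0,"ty":-0.02,"tz":-0.03,"fingers":0.005},{"ax":0,"ay":0,"az":0,"tx":0.0,"ty":-0.05,"tz":-0.06,"fingers":0.005},{"ax":0,"ay":0,"az":0,"tx":0.0,"ty":-0.08,"tz":-0.09,"fingers":0.005},{"ax":0,"ay":0,"az":0,"tx":0.0,"ty":-0.11,"tz":-0.12,"fingers":0.005},{"ax":0,"ay":0,"az":0,"tx":0.0,"ty":-0.14,"tz":-0.145,"fingers":0.005}]' 40
python3 -m creep '[{"ax":0,"ay":0,"az":0,"tx":0.015,"ty":-0.015,"tz":-0.01,"fingers":0.005},{"ax":0,"ay":0,"az":0,"tx":0.025,"ty":-0.022,"tz":-0.018,"fingers":0.005},{"ax":0,"ay":0,"az":0,"tx":0.03,"ty":-0.022,"tz":-0.018,"fingers":0.005},{"ax":0,"ay":0,"az":0,"tx":0.03,"ty":-0.022,"tz":-0.018,"fingers":0.005},{"ax":0,"ay":0,"az":0,"tx":0.03,"ty":-0.022,"tz":-0.018,"fingers":0.005}]' 40
python3 - <<'E'
from h import *
c=cap('wrist','w13.png')
rel([.603,-.053,.235],down(-178.3))
a=cv2.imread('pics/w13.png')[150:230,200:300]; cv2.imwrite('pics/w13z.png',cv2.resize(a,None,fx=7,fy=7,interpolation=cv2.INTER_CUBIC))
cap('scene','s13.png')
a=cv2.imread('pics/s13.png')[170:240,190:290]; cv2.imwrite('pics/s13z.png',cv2.resize(a,None,fx=8,fy=8,interpolation=cv2.INTER_CUBIC))
E
```

```text
time_s: 10.9
tcp_pos: [0.5873, -0.0761, 0.2809]
eef_rot: [18.2, 90.0, -160.3]
contact_force: [0.3, -0.8, -1.5]
gripper_width: 0.0116
time_s: 11.4
tcp_pos: [0.6027, -0.0553, 0.2519]
eef_rot: [114.3, 90.0, -64.2]
contact_force: [-0.2, -0.0, -0.3]
gripper_width: 0.0112
t [ 0.0174 -0.0021 -0.0001] a [-0.19 -0.06 -0.  ] time 11.45
```

View pics/w13z.png

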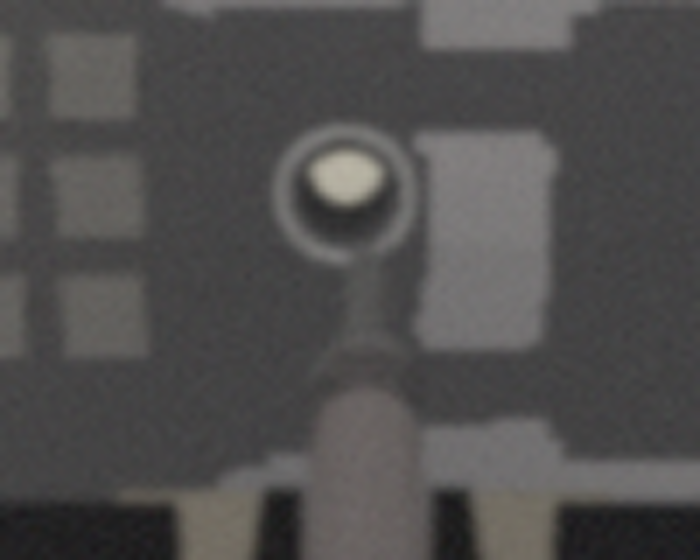

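View pics/s13z.png

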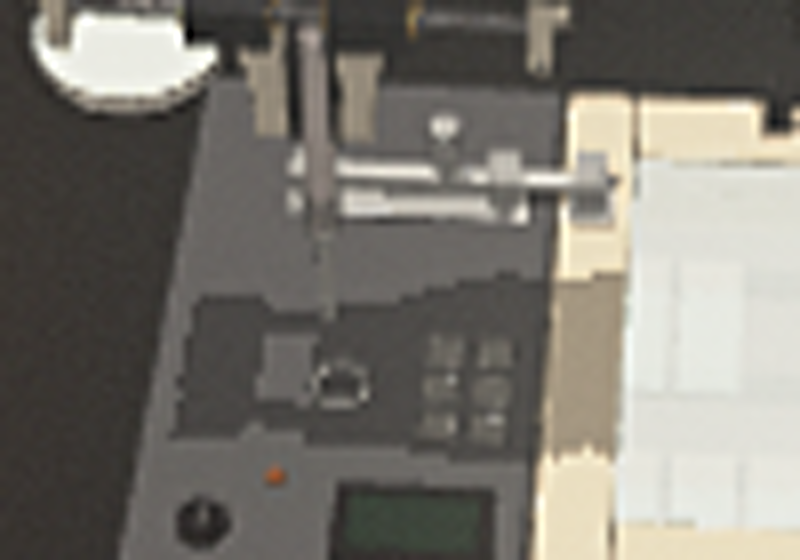

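```bash
python3 - <<'E'
from h import *
s=r.get_state(); c=cap('wrist'); cs=cap('scene'); ct=cap('top')
print(s['tcp_pos'])
print('hole w',onplane(c,248.7,177.1,.11)); 
hs=onplane(cs,190+341/8-.44,170+384/8-.44,.11); print('hole s',hs)
zt=s['tcp_pos'][2]-.1036
print('tip s',onplane(cs,190+329/8-.44,170+316/8-.44,zt))
P=cloud(c); # local deck height
print('deck',np.nanmedian(P[160:200,265:280,2]))
Ps=cloud(cs); 
E
```

```text
[ 0.60304263 -0.05498087  0.25252907]
hole w [ 0.6038111  -0.05054634  0.11      ]
hole s [ 0.6041169  -0.04960698  0.11      ]
tip s [ 0.60385589 -0.05295919  0.14892907]
deck 0.10955318366981254
```

```bash
python3 -m creep '[{"ax":0,"ay":0,"az":0,"tx":0,"ty":-0.0035,"tz":-0.001,"fingers":0.005},{"ax":0,"ay":0,"az":0,"tx":0.015,"ty":-0.0035,"tz":-0.001,"fingers":0.005},{"ax":0,"ay":0,"az":0,"tx":0.028,"ty":-0.0035,"tz":-0.001,"fingers":0.005},{"ax":0,"ay":0,"az":0,"tx":0.032,"ty":-0.0035,"tz":-0.001,"fingers":0.005},{"ax":0,"ay":0,"az":0,"tx":0.032,"ty":-0.0035,"tz":-0.001,"fingers":0.005}]' 40
python3 - <<'E'
from h import *
c=cap('wrist','w14.png')
rel([.6038,-.0515,.2205],down(-178.3))
a=cv2.imread('pics/w14.png')[150:230,200:300]; a=cv2.resize(a,None,fx=7,fy=7,interpolation=cv2.INTER_CUBIC)
cv2.imwrite('pics/w14z.png',cv2.convertScaleAbs(a,alpha=1.8))
cap('scene','s14.png')
a=cv2.imread('pics/s14.png')[170:240,190:290]; cv2.imwrite('pics/s14z.png',cv2.resize(a,None,fx=8,fy=8,interpolation=cv2.INTER_CUBIC))
E
```

```text
time_s: 12.15
tcp_pos: [0.6037, -0.0505, 0.2187]
eef_rot: [11.5, 89.9, -167.0]
contact_force: [-0.1, -0.2, 0.4]
gripper_width: 0.0115
t [-0.0011  0.001   0.0003] a [-0.12  0.03 -0.02] time 12.2
```

View pics/w14z.png

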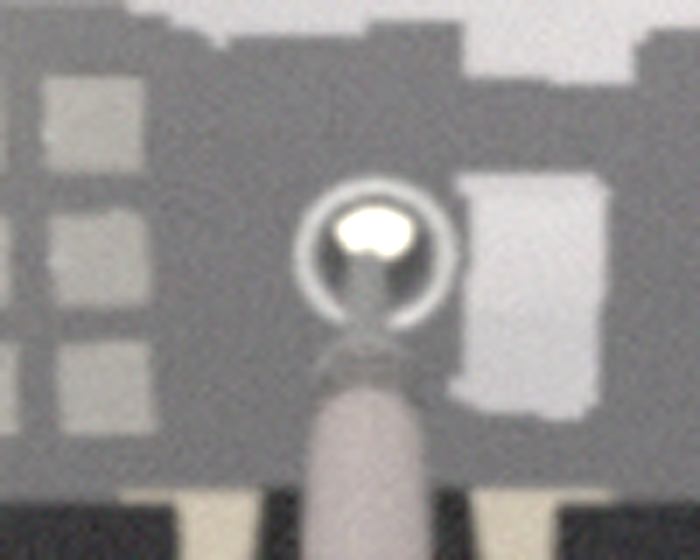

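View pics/s14z.png

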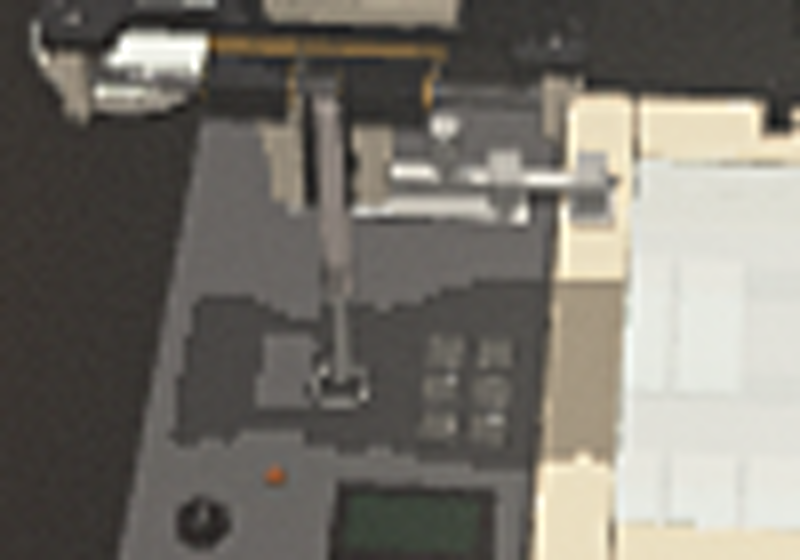

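```bash
python3 - <<'E'
from h import *
s=r.get_state(); c=cap('wrist')
print(s['tcp_pos'],'hole w',onplane(c,200+377/7-.43,150+255/7-.43,.11), proj(c,s['tcp_pos']-[0,0,.1036]))
E
```

```text
[ 0.60437505 -0.050542    0.21985793] hole w [ 0.60390139 -0.0514052   0.11      ] (np.float64(252.6099842404536), np.float64(187.23141056675297))
```

```bash
python3 -m creep '[{"ax":0,"ay":0,"az":0,"tx":0,"ty":0.0013,"tz":0,"fingers":0.005},{"ax":0,"ay":0,"az":0,"tx":0.005,"ty":0.0013,"tz":0,"fingers":0.005},{"ax":0,"ay":0,"az":0,"tx":0.010,"ty":0.0013,"tz":0,"fingers":0.005},{"ax":0,"ay":0,"az":0,"tx":0.015,"ty":0.0013,"tz":0,"fingers":0.005},{"ax":0,"ay":0,"az":0,"tx":0.019,"ty":0.0013,"tz":0,"fingers":0.005}]' 40
python3 -m creep '[{"ax":0,"ay":0,"az":0,"tx":0,"ty":0,"tz":0,"fingers":0.005},{"ax":0,"ay":0,"az":0,"tx":0,"ty":0,"tz":0,"fingers":0.005}]' 45
python3 - <<'E'
from h import *
c=cap('wrist','w15.png'); s=r.get_state(); print(s['tcp_pos'],s['contact_force'])
a=cv2.imread('pics/w15.png')[150:230,200:300]; a=cv2.resize(a,None,fx=7,fy=7,interpolation=cv2.INTER_CUBIC)
cv2.imwrite('pics/w15z.png',cv2.convertScaleAbs(a,alpha=1.8))
E
```

```text
time_s: 12.8
tcp_pos: [0.6039, -0.0518, 0.1998]
eef_rot: [2.3, 90.0, -176.1]
contact_force: [-1.3, 0.9, 0.1]
gripper_width: 0.0113
time_s: 13.0
tcp_pos: [0.6042, -0.0518, 0.2005]
eef_rot: [37.6, 90.0, -140.9]
contact_force: [0.1, 0.6, -0.6]
gripper_width: 0.0114
[ 0.60429659 -0.05180278  0.20064945] [-1.04207861  0.55983848 -1.33778829]
```

View pics/w15z.png

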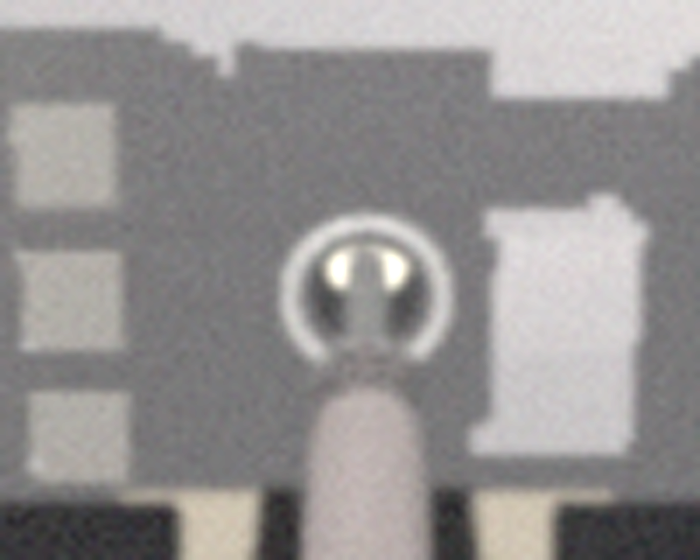

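```bash
python3 -m creep '[{"ax":0,"ay":0,"az":0,"tx":0.003,"ty":0,"tz":0,"fingers":0.005},{"ax":0,"ay":0,"az":0,"tx":0.005,"ty":0,"tz":0,"fingers":0.005},{"ax":0,"ay":0,"az":0,"tx":0.006,"ty":0,"tz":0,"fingers":0.005}]' 45
python3 -m creep '[{"ax":0,"ay":0,"az":0,"tx":0.001,"ty":0,"tz":0,"fingers":0.005},{"ax":0,"ay":0,"az":0,"tx":0.002,"ty":0,"tz":0,"fingers":0.005},{"ax":0,"ay":0,"az":0,"tx":0.002,"ty":0,"tz":0,"fingers":0.005}]' 45
python3 -m creep '[{"ax":0,"ay":0,"az":0,"tx":0.001,"ty":0,"tz":0,"fingers":0.005},{"ax":0,"ay":0,"az":0,"tx":0.002,"ty":0,"tz":0,"fingers":0.005},{"ax":0,"ay":0,"az":0,"tx":0.002,"ty":0,"tz":0,"fingers":0.005}]' 45
```

```text
time_s: 13.35
tcp_pos: [0.6043, -0.0518, 0.1947]
eef_rot: [174.2, 90.0, -4.2]
contact_force: [-0.1, 0.6, 2.6]
gripper_width: 0.0112
time_s: 13.65
tcp_pos: [0.6044, -0.0518, 0.1928]
eef_rot: [-179.1, 90.0, 2.4]
contact_force: [-0.8, 0.7, 3.7]
gripper_width: 0.0112
time_s: 13.95
tcp_pos: [0.6043, -0.0518, 0.1907]
eef_rot: [175.3, 90.0, -3.1]
contact_force: [-1.4, 0.2, 5.1]
gripper_width: 0.0112
```

```bash
python3 -m creep '[{"ax":0,"ay":0,"az":0,"tx":0.001,"ty":0,"tz":0,"fingers":0.005},{"ax":0,"ay":0,"az":0,"tx":0.001,"ty":0,"tz":0,"fingers":0.005}]' 50
python3 -m creep '[{"ax":0,"ay":0,"az":0,"tx":0.001,"ty":0,"tz":0,"fingers":0.005},{"ax":0,"ay":0,"az":0,"tx":0.001,"ty":0,"tz":0,"fingers":0.005}]' 50
python3 -m creep '[{"ax":0,"ay":0,"az":0,"tx":0.0005,"ty":0,"tz":0,"fingers":0.005},{"ax":0,"ay":0,"az":0,"tx":0.0005,"ty":0,"tz":0,"fingers":0.005}]' 50
```

```text
time_s: 14.15
tcp_pos: [0.6043, -0.0518, 0.1897]
eef_rot: [167.7, 90.0, -10.7]
contact_force: [0.2, 0.7, 5.2]
gripper_width: 0.011
time_s: 14.35
tcp_pos: [0.6045, -0.0519, 0.1894]
eef_rot: [164.0, 89.9, -14.4]
contact_force: [-1.1, -0.2, 8.0]
gripper_width: 0.0111
time_s: 14.55
tcp_pos: [0.6047, -0.0519, 0.1893]
eef_rot: [169.4, 89.9, -9.0]
contact_force: [-2.3, 0.5, 11.1]
gripper_width: 0.0108
```

```bash
python3 -m creep '[{"ax":0,"ay":0,"az":0,"tx":0,"ty":0,"tz":0,"fingers":0.005},{"ax":0,"ay":0,"az":0,"tx":0,"ty":0,"tz":0,"fingers":0.005},{"ax":0,"ay":0,"az":0,"tx":0,"ty":0,"tz":0,"fingers":0.005},{"ax":0,"ay":0,"az":0,"tx":0,"ty":0,"tz":0,"fingers":0.005}]' 50
python3 - <<'E'
from h import *
c=cap('wrist','w16.png'); cs=cap('scene','s16.png')
a=cv2.resize(c['pixels'][150:230,200:300],None,fx=4,fy=4,interpolation=cv2.INTER_CUBIC)
b=cv2.resize(cs['pixels'][150:270,90:350],None,fx=3,fy=3,interpolation=cv2.INTER_CUBIC)
cv2.imwrite('pics/w16z.png',cv2.convertScaleAbs(a,alpha=1.8)); cv2.imwrite('pics/s16z.png',b)
s=r.get_state(); print(s['time_s'],s['tcp_pos'],s['contact_force'],s['gripper_width'])
T=np.array(c['T_tool_cam']);d=c['depth'];v,u=np.mgrid[:384,:512]
Pt=np.stack([(u-c['cx'])/c['fx']*d,(v-c['cy'])/c['fy']*d,d],-1)@T[:3,:3].T+T[:3,3]
for i in range(196,222,2): print(i,Pt[i,250:255].mean(0).round(4))
P=cloud(cs);z=P[...,2];m=(z>.135)&(z<.153)&(abs(P[...,0]-.493)<.015)&(abs(P[...,1]+.023)<.02);print('knob',m.sum(),P[m].mean(0))
E
```

```text
time_s: 14.95
tcp_pos: [0.6047, -0.0519, 0.1893]
eef_rot: [169.4, 89.9, -9.0]
contact_force: [-2.9, 0.5, 10.5]
gripper_width: 0.0113
15.05 [ 0.60467502 -0.05188766  0.18931571] [-2.04495673  0.54963668 10.08025494] 0.011059131804575222
196 [ 0.0701 -0.0006 -0.0016]
198 [ 0.0539 -0.0006 -0.0052]
200 [ 0.0488 -0.0006 -0.0052]
202 [ 0.0439 -0.0006 -0.0052]
204 [ 0.04   -0.0006 -0.005 ]
206 [ 0.0355 -0.0006 -0.005 ]
208 [ 0.0314 -0.0006 -0.0049]
210 [ 0.0266 -0.0006 -0.0051]
212 [ 0.0228 -0.0006 -0.0051]
214 [ 0.0192 -0.0006 -0.005 ]
216 [ 0.0151 -0.0006 -0.0052]
218 [ 0.0119 -0.0006 -0.005 ]
220 [ 0.0079 -0.0006 -0.0053]
knob 10 [ 0.49717064 -0.01923704  0.1493986 ]
```

View pics/w16z.png

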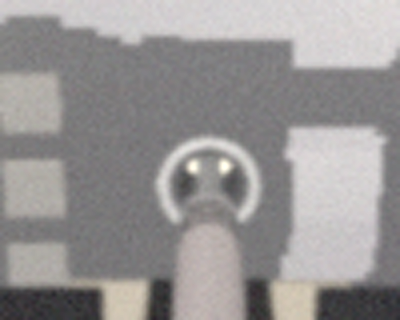

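View pics/s16z.png

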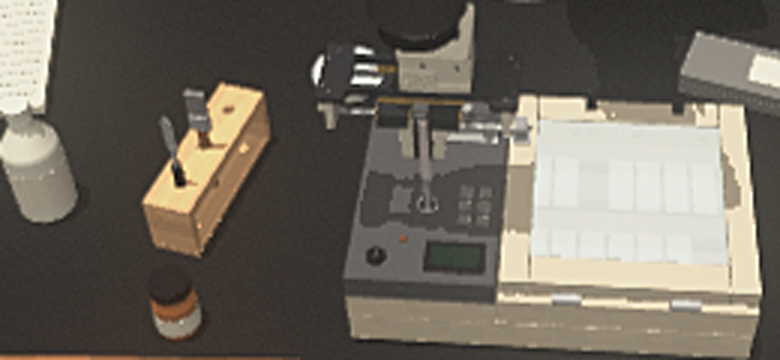

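```bash
python3 -c "
from plant import order; print(order.close_job())"
```

```text
the job is handed in; nothing more can be done
None
```

I shot the lid bolt home, took the probe from the rack and pushed its tip down the reset hole until the button stopped. I handed the job in like that at about 15 s, with the probe gripped at 50 N and pressing at about 10 N.

- **Bolt:** The knob moved about 25 mm, then met a hard stop that took up to 17 N against the 2–3 N it needed to slide. Pictures taken just after show the rod in the keeper and the knob about 12 mm from the strap. That travel only adds up to 30 mm if the bolt started about 5 mm out, which is within its stated range. In the last scene picture the gripper partly hid the knob, so only about 10 depth points caught it; they put it at y = -0.019 rather than -0.023, about 4 mm further towards the lid.
- **Button:** The force rose from 2.6 N to about 5 N over the stroke, then climbed to about 11 N with almost no further movement. That puts the tip at about 86 mm above the bench, where a fully pressed button should be. The reading then stayed at about 10 N, and the probe had not slipped in the grip.
- **Sideways force:** There was a steady force of 2–3 N along x at the end. The tip may be lightly touching the wall of the hole.
- **Everything else:** The lid is shut, and the brush, spatula, jar and bottle look unmoved in the last scene picture. I did not measure the other loose things again.

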